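Show the valve blocks to the inspection camera and file them

TASK

Take the valve blocks on the counter one at a time, working from the tallest to the shortest, hold each upright by its stem and show three of its sides to the inspection camera in turn - first the thin spout, then the wide flange, then the pair of studs - each port centred and square in front of the lens, about 6 cm from it, and still for two seconds. Stand the square-bodied blocks upright in the long narrow tray and the round-bodied one upright in the square bin, and only when the last side has been shown pull the camera light's lever fully back towards the robot to switch it off. Do not bump the camera, and leave everything else where it stands.

Things in the scene. Friction and masses are not known exactly. Their poses are not given: they have to be found in the camera images.
- tall_block: Valve block: square 50 mm body on a square 76 mm foot 10 mm thick, 100 mm high, stem top at 136 mm; 0.5 kg (+-25%). Grip: dark square stem 24 x 24 x 36 mm, centred on top, flats along x and y. Port axes 70 mm up, 30 mm below body top: flange (36 mm wide) on +x, spout (14 mm) on +y, two studs (24 mm apart) on -y; -x blank. Origin: centre of underside. None if absent or held.
- tall_block_flange (a point): Centre of the outer end of the tall block's flange, 35 mm from the block's axis, in +x.
- tall_block_spout (a point): Outer end of the tall block's spout, 50 mm from the block's axis, in +y.
- tall_block_studs (a point): Midway between the outer ends of the tall block's two studs, 39 mm from the block's axis, in -y.
- round_block: Valve block: round 52 mm body on a round 76 mm foot 10 mm thick, 80 mm high, stem top at 116 mm; 0.4 kg (+-25%). Grip: dark square stem 24 x 24 x 36 mm, centred on top, flats along x and y. Port axes 50 mm up, 30 mm below body top: flange (36 mm wide) on +x, spout (14 mm) on +y, two studs (24 mm apart) on -y; -x blank. Origin: centre of underside. None if absent or held.
- round_block_flange (a point): Centre of the outer end of the round block's flange, 35 mm from the block's axis, in +x.
- round_block_spout (a point): Outer end of the round block's spout, 50 mm from the block's axis, in +y.
- round_block_studs (a point): Midway between the outer ends of the round block's two studs, 39 mm from the block's axis, in -y.
- short_block: Valve block: square 50 mm body on a square 76 mm foot 10 mm thick, 60 mm high, stem top at 96 mm; 0.3 kg (+-25%). Grip: dark square stem 24 x 24 x 36 mm, centred on top, flats along x and y. Port axes 30 mm up, 30 mm below body top: flange (36 mm wide) on +x, spout (14 mm) on +y, two studs (24 mm apart) on -y; -x blank. Origin: centre of underside. None if absent or held.
- short_block_flange (a point): Centre of the outer end of the short block's flange, 35 mm from the block's axis, in +x.
- short_block_spout (a point): Outer end of the short block's spout, 50 mm from the block's axis, in +y.
- short_block_studs (a point): Midway between the outer ends of the short block's two studs, 39 mm from the block's axis, in -y.
- lens (a point): Centre of the front of the inspection camera's lens (52 mm diameter, white ring light around the glass), 150 mm above the counter. It looks along its own -x, roughly towards the robot. Axes: z up; a block shown to it is at negative x. y is sideways.
- camera: Fixed inspection camera: grey housing 75 x 70 mm, its top at 185 mm, on a post and a 110 x 120 x 12 mm foot plate. Origin under the middle; the lens front is 60 mm along its -x and 150 mm up.
- switch (a joint): Lever of the camera light's switch, in rad: about 0.9 to 1 (leaning along +x of its base, away from the robot) is on, 0 (leaning along -x, towards the robot) is off. It stays where it is left and takes only a light push.
- tray: Long narrow plywood tray, 120 (x) x 260 (y) mm, walls 60 mm high and 5 mm thick, floor 5 mm thick, fixed. Origin: centre of the underside.
- bin: Square steel bin, 130 x 130 mm, walls 60 mm high and 5 mm thick, floor 5 mm thick, fixed. Origin: centre of the underside.
- beaker: Glass beaker 68 mm wide, 85 mm high, bystander.
- wrench: Steel wrench 170 mm long lying on the counter, bystander.
- jar: Amber jar 60 mm wide, 100 mm high, bystander.
- screwdriver: Screwdriver 180 mm long, lying, bystander.
- sample_cyl: Plain steel sample cylinder 52 mm wide, 130 mm high, standing, no ports; bystander.
- switch_base: Grey base block of the light switch, fixed, 70 x 50 x 25 mm. Origin: centre of its underside; the lever swings in its x-z plane about a pivot 22 mm above the origin, from 0.5 rad off vertical on the -x side (off) to 0.5 rad on the +x side (on).
- switch_tip (a point): Centre of the black ball (26 mm diameter) on the end of the lever, 80 mm from its pivot, about 92 mm high when on or off and 102 mm half way; the rod is 10 mm thick.
There are look-alikes about, which are no part of the job. What is shaped like the tall_block but yellow is not meant.

How it is judged:
By the outcome, as a careful person would: the job done as asked, in the order asked, and still so for the second after the job is handed in, with the robot touching nothing.
Of tall_block, round_block, short_block only 2 to 3 are there at a start; the rules pass over those that are not, and their reading is None.
At some moment in a run one of tall_block, round_block, short_block may be knocked a few centimetres aside while the robot is not near it.
It also fails if it takes over 210 s, if anything falls off the work surface, if the arm or the gripper's body presses on something with over 40 N, if the wrist force passes 120 N, or if a joint passes its speed limit or range.

ROBOT

A 6-joint arm with a two-finger parallel gripper is mounted at the origin on the work surface. World frame = base frame: x ahead of the robot, y to its left, z up, the work surface at z = 0. Lengths are in m, angles in rad, forces in N, time in s.
With the tool pointing down it reaches from about 0.35 to 0.775 m from the base axis. Payload 7.3 kg.
Tool frame: the origin (TCP) lies at the very end of the fingers, on their centre line; the grasp point (between the pads) lies grip_point_offset behind it (grip_point_offset is the distance from the TCP to the grasp point, in m); z points along the fingers, y is the direction in which the jaws open and shut (so a half turn about z gives the same grasp; the last joint's range is limited). The gripper opens to 92 mm and grips with 3 to 60 N. Pads are 19 mm wide; open, the fingers measure 130 mm over their backs; the gripper's body (75 mm by 190 mm) begins 47 mm behind the grasp point.
Start: joints at [-1.37, 0.342, 1.524, -0, 1.275, -0.146], TCP at [0.178, -0.494, 0.227] pointing down, gripper open.
Joint ranges: [-2.53, 2.53], [-0.77, 2.02], [0.04, 2.7], [-1, 4.14], [0.28, 2.66], [-3.11, 3.11]. Speed limits (rad/s): [2.57, 2.57, 3.14, 3.14, 3.14, 3.14].

INTERFACE

Orientations are given as [roll, pitch, yaw] about the fixed x, y, z axes, in that order (R = Rz(yaw) Ry(pitch) Rx(roll)).
In Python, from cell import * gives the robot as it stands.
- The arm moves only by the shell command python3 -m inch 'ROWS' [OPENING] [FORCE]. ROWS is JSON, a list that holds one entry, the list of rows, each a list of 4 numbers: the shift along the tool's x, y, z in mm, then the turn about the tool's z in rad. In form: [[[x, y, z, roll], ...]]. A call has 1 to 10 rows; each row shifts and turns the commanded pose from where the row before left it, along the tool's axes as they then stand; what a row does not reach is not made up. A row lasts 1/8 s, in which the tool goes at most 62.5 mm and 10.7 degrees, less where a joint would pass 70% of its speed; a pose out of reach is approached as far as the arm can. A call with a gripper value outside its range is refused whole. OPENING is the closure, from -1 (fully open) to 1 (shut), set as the call begins (- or left out, the last holds). The fingers move at their own pace and stop on an object; FORCE is the grip in N (left out, the last holds). Time passes only in rows, so rows that do not move let the fingers close. It gives the time, the measured TCP pose, the force and the opening at its end, in the units of the state.
- observe(): the state, without advancing time (a new reading comes with each control period).
- read_camera(name): name is "side" or "top" or "wrist"; returns a dict with "img" (480x640x3 uint8, blue, green, red), "fx", "fy", "cx", "cy" (pixels), "k1" (the pictures are not rectified: a ray, as slopes to the right and down, at radius r is drawn at 1 + k1 r^2 times it, then the intrinsics apply), "eye" and "rotation" of the camera in the world; the wrist camera has in their place "T_tool_cam" (4x4, takes a point from camera to tool coordinates, whose origin is the TCP and whose axes are the flange's). Camera axes: x right, y down, z forward; pixel columns grow to the right and rows downward; lengths in m; the calibration is good to about 2 mm. A picture is of the moment at which its call begins: read the wrist's pose just before it. There is no depth.
- hand_in(): hands the job in, once; it reports no verdict.
Trained networks look in the newest picture that a camera, given by its name, has taken for a name from the list of things; names that differ only in an ending like _2 or _b are one class to them, and where a whole thing is asked for, a point or a joint stands for the part that bears it (a point fixed in the world has none). Each returns a list of dicts, best first, with "conf" (0 to 1); they miss things now and then, are a little off and sometimes report something else, mostly with a low value. They report only what shows in the picture. A call takes as long as a camera call. They do not tell look-alikes from the thing itself.
- boxes_of(camera, label): "at" ([row, column] in pixels, amid what is visible of it).
- place_of(camera, label): "at" ([row, column] in pixels: a listed point, or the origin of a listed thing).
The state is a dict: "time": time; "qpos": joint angles; "qvel": joint speeds; "joint_efforts": joint torques, N m; "tool_pos": TCP position; "tool_rot": TCP orientation; "contact_force": force on the tool from outside, world axes, zero at the start; "torque": the same for the moment, N m; "opening": finger opening in m.
Only numpy, scipy, OpenCV 4.12 (cv2) and the standard library are available. Lean on these libraries where they do the work, as an engineer would, in place of code of your own. Each camera call takes 0.05 s, during which the arm holds its last target. There are 200 camera calls.

## Working session

There is one attempt and no reset: what is moved stays moved. The work goes in short steps, Python scripts to look and compute and a shell command to move; the robot and the scene stay as the last step left them, time stands still between calls to the robot, and variables do not carry over. Pictures are saved under pics/ and viewed, about 12 in all and at most 16, crops included, and the job is handed in when it is done.

```bash
ls; mkdir -p pics; python3 - <<'E'
from cell import *
import cv2
s=observe();print({k:s[k] for k in('time','tool_pos','tool_rot','opening','contact_force')}, globals().get('grip_point_offset'))
for n in('top','side'):
    c=read_camera(n);cv2.imwrite(f'pics/{n}1.png',c['img']);print(n,c['fx'],c['fy'],c['cx'],c['cy'],c['k1'],c['eye'],c['rotation'])
    for l in ['tall_block','round_block','short_block','lens','camera','switch_base','switch_tip','tray','bin']:
        print(l,[(d['conf'],d['at']) for d in place_of(n,l)][:4])
E
```

```text
pics
{'time': 0.0, 'tool_pos': array([ 0.17836689, -0.49333661,  0.22604587]), 'tool_rot': array([-3.14006384e+00, -1.83923607e-04,  3.46862302e-01]), 'opening': 0.0916089265252429, 'contact_force': array([ 0.74597048,  0.08941519, -0.57769515])} 0.0188
top 505.6911042325492 505.6911042325492 308.4174242652211 235.2730378170318 -0.021236085266711367 [0.39063054 0.04124721 1.2398752 ] [-3.01318822 -0.01468235 -1.55925598]
tall_block [(0.97, [287.1, 461.9]), (0.79, [345.8, 474.1]), (0.58, [351.3, 406.4]), (0.21, [209.0, 120.8])]
round_block [(0.55, [279.3, 393.6]), (0.28, [294.6, 216.4])]
short_block [(0.83, [224.8, 441.3]), (0.18, [269.0, 321.6])]
lens [(0.75, [171.6, 333.3])]
camera [(0.59, [288.9, 215.9])]
switch_base [(0.66, [267.6, 319.6])]
switch_tip [(0.59, [251.3, 323.8]), (0.34, [233.4, 464.2])]
tray [(0.59, [291.6, 218.1]), (0.34, [173.4, 335.2])]
bin [(0.97, [211.6, 202.0])]
side 593.9713387989283 593.9713387989283 310.61264303590656 224.22264837158679 0.0077064565610283735 [0.13597281 1.25961644 0.82758216] [-2.08938252 -0.00344209 -2.83310241]
tall_block [(0.91, [199.1, 378.7]), (0.72, [201.0, 422.3]), (0.63, [227.2, 423.5])]
round_block [(0.62, [217.2, 359.8]), (0.43, [268.9, 199.9])]
short_block [(0.66, [198.2, 380.1]), (0.61, [194.4, 329.4])]
lens [(0.69, [186.6, 265.0]), (0.62, [184.2, 333.8]), (0.55, [198.9, 377.5])]
camera [(0.76, [230.0, 242.4])]
switch_base [(0.7, [253.9, 333.4])]
switch_tip [(0.61, [218.2, 324.1])]
tray [(0.79, [312.5, 329.3]), (0.72, [194.4, 333.4]), (0.38, [221.3, 359.4]), (0.17, [205.1, 348.6])]
bin [(0.97, [311.8, 241.8])]
```

View pics/top1.png

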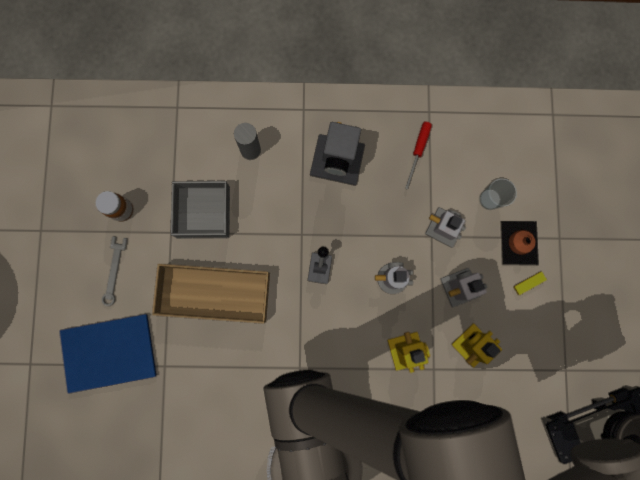

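View pics/side1.png

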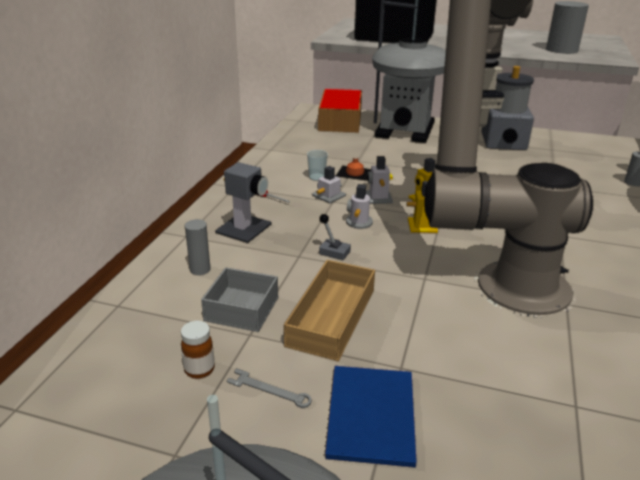

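```bash
cat > h.py <<'E'
from cell import *
import numpy as np, cv2
from scipy.spatial.transform import Rotation as Ro
def pose(n,c):
    if n!='wrist': return np.array(c['eye']),Ro.from_euler('xyz',c['rotation']).as_matrix()
    s=c['s'];R=Ro.from_euler('xyz',s['tool_rot']).as_matrix();T=np.array(c['T_tool_cam'])
    return R@T[:3,3]+s['tool_pos'],R@T[:3,:3]
def cam(n):
    s=observe();c=read_camera(n);c['s']=s;c['n']=n;return c
def ray(c,at):
    v=np.array([(at[1]-c['cx'])/c['fx'],(at[0]-c['cy'])/c['fy']])
    r=np.linalg.norm(v);u=r
    for _ in range(10): u=r/(1+c['k1']*u*u)
    e,R=pose(c['n'],c);return e,R@np.r_[v*(u/max(r,1e-9)),1]
def onz(c,at,z):
    e,d=ray(c,at);return (e+d*(z-e[2])/d[2])[:2]
def pix(c,P):
    e,R=pose(c['n'],c);p=R.T@(np.array(P)-e);v=p[:2]/p[2];v=v*(1+c['k1']*v@v)
    return np.array([c['cy']+c['fy']*v[1],c['cx']+c['fx']*v[0]])
def goal(x,y,z,yaw,s=None):
    """delta in tool axes from present pose for tool-down target: mm, and turn about tool z"""
    s=s or observe();R=Ro.from_euler('xyz',s['tool_rot']).as_matrix()
    d=R.T@(np.array([x,y,z])-s['tool_pos'])*1000
    t=-(yaw-s['tool_rot'][2]);t=(t+np.pi)%(2*np.pi)-np.pi
    return d.round(1),round(float(t),3)
E
python3 - <<'E'
from h import *
np.set_printoptions(precision=3,suppress=True)
c=cam('top')
H={'tall_block':.07,'round_block':.05,'short_block':.03}
for l,h in H.items():
    print(l,[(d['conf'],np.round(d['at']),onz(c,d['at'],0)) for d in place_of('top',l)][:4])
    for p in('flange','spout','studs'):
        print(' ',p,[(d['conf'],np.round(d['at']),onz(c,d['at'],h)) for d in place_of('top',l+'_'+p)][:3])
for l,z in [('lens',.15),('camera',0),('switch_base',0),('switch_tip',.092),('tray',0),('bin',0)]:
    print(l,[(d['conf'],np.round(d['at']),onz(c,d['at'],z)) for d in place_of('top',l)][:3])
print(pix(c,[.5,0,0]))
a=c['img'][185:375,370:530];b=c['img'][110:210,290:390]
cv2.imwrite('pics/c1.png',np.hstack([cv2.resize(a,None,fx=3.1,fy=3.1,interpolation=2),cv2.resize(b,(300,589),interpolation=2)[:589]]))
E
```

```text
tall_block [(0.77, array([344., 472.]), array([ 0.29 , -0.376])), (0.72, array([352., 404.]), array([ 0.27 , -0.209])), (0.57, array([286., 461.]), array([ 0.43, -0.35]))]
  flange [(0.77, array([352., 429.]), array([ 0.278, -0.251])), (0.73, array([272., 464.]), array([ 0.46 , -0.338])), (0.73, array([335., 471.]), array([ 0.317, -0.349]))]
  spout [(0.71, array([295., 447.]), array([ 0.406, -0.295])), (0.7, array([364., 466.]), array([ 0.252, -0.337])), (0.58, array([328., 406.]), array([ 0.331, -0.2  ]))]
  studs [(0.82, array([280., 486.]), array([ 0.442, -0.388])), (0.71, array([371., 415.]), array([ 0.234, -0.219])), (0.68, array([251., 325.]), array([ 0.505, -0.013]))]
round_block [(0.66, array([251., 324.]), array([ 0.512, -0.015])), (0.63, array([278., 393.]), array([ 0.449, -0.184]))]
  flange [(0.83, array([262., 397.]), array([ 0.484, -0.186])), (0.65, array([272., 116.]), array([0.45 , 0.477])), (0.32, array([212., 204.]), array([0.596, 0.275]))]
  spout [(0.93, array([280., 377.]), array([ 0.442, -0.137]))]
  studs [(0.87, array([276., 411.]), array([ 0.451, -0.218])), 
[... 208 characters left out ...]
7., 430.]), array([ 0.596, -0.271]))]
  studs [(0.85, array([235., 464.]), array([ 0.552, -0.352])), (0.59, array([266., 321.]), array([ 0.472, -0.006]))]
lens [(0.7, array([174., 337.]), array([ 0.669, -0.035]))]
camera [(0.71, array([164., 336.]), array([ 0.734, -0.042])), (0.47, array([267., 320.]), array([ 0.472, -0.004]))]
switch_base [(0.94, array([267., 318.]), array([0.472, 0.001])), (0.44, array([199., 485.]), array([ 0.648, -0.419]))]
switch_tip [(0.59, array([254., 328.]), array([ 0.497, -0.018]))]
tray [(0.96, array([294., 217.]), array([0.404, 0.245]))]
bin [(0.9, array([212., 202.]), array([0.607, 0.289])), (0.29, array([233., 463.]), array([ 0.562, -0.359]))]
[255.938 318.294]
```

View pics/c1.png

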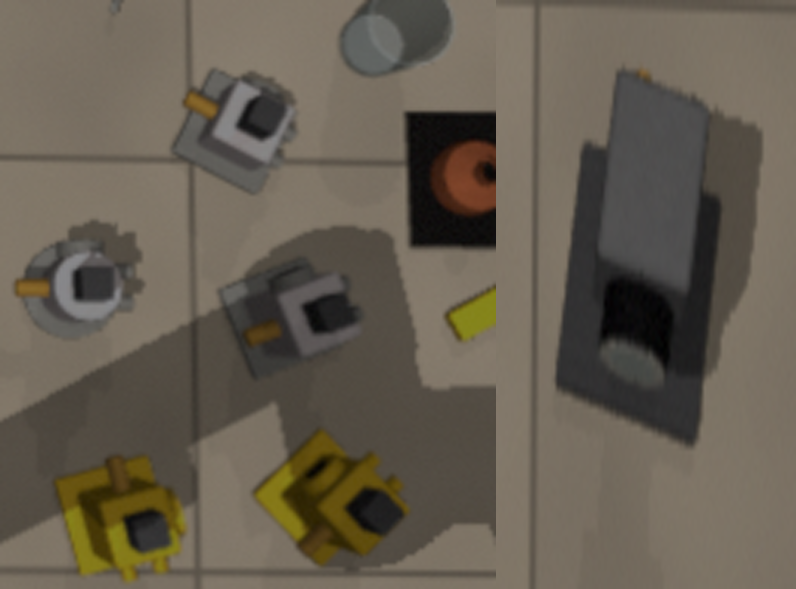

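```bash
python3 -m inch '[[[40,-8,-12,0],[50,-10,-12,0],[50,-10,-12,0],[50,-10,-12,0],[50,-10,-12,0],[43,-10,-12,0],[0,0,0,-0.17],[0,0,0,-0.17],[0,0,0,-0.17],[0,0,0,-0.17]]]'
python3 -m inch '[[[0,0,0,-0.18],[0,0,0,-0.18],[0,0,0,-0.18],[0,0,0,-0.18],[0,0,0,-0.18],[0,0,0,0],[0,0,0,0]]]'
python3 - <<'E'
from h import *
np.set_printoptions(precision=3,suppress=True)
c=cam('wrist');cv2.imwrite('pics/w1.png',c['img'])
print(c['T_tool_cam'],c['fx'],c['k1'],pose('wrist',c))
H={'tall_block':.07}
for l,h in H.items():
    print(l,[(d['conf'],np.round(d['at']),onz(c,d['at'],0)) for d in place_of('wrist',l)][:4])
    for p in('flange','spout','studs'):
        print(' ',p,[(d['conf'],np.round(d['at']),onz(c,d['at'],h)) for d in place_of('wrist',l+'_'+p)][:3])
E
```

```text
time: 3.2
tool_pos: [0.4249, -0.3429, 0.2987]
tool_rot: [-3.141, 0.0, 1.033]
contact_force: [-0.1, 0.2, -0.2]
opening: 0.092
time: 4.08
tool_pos: [0.4249, -0.343, 0.2987]
tool_rot: [-3.142, 0.0, 1.923]
contact_force: [-0.5, -0.5, 0.7]
opening: 0.092
[[-0.001 -0.96  -0.28   0.076]
 [ 1.    -0.001 -0.     0.001]
 [ 0.    -0.28   0.96  -0.158]
 [ 0.     0.     0.     1.   ]] 363.1026429299813 -0.024701036848428636 (array([ 0.4  , -0.271,  0.456]), array([[ 0.939,  0.331,  0.096],
       [ 0.345, -0.901, -0.263],
       [-0.   ,  0.28 , -0.96 ]]))
tall_block [(0.91, array([176., 204.]), array([ 0.29 , -0.375])), (0.85, array([ 38., 230.]), array([ 0.276, -0.213])), (0.82, array([194., 318.]), array([ 0.432, -0.347]))]
  flange [(0.74, array([ 62., 213.]), array([ 0.285, -0.249])), (0.71, array([204., 342.]), array([ 0.456, -0.337])), (0.7, array([173., 216.]), array([ 0.318, -0.352]))]
  spout [(0.75, array([ 25., 267.]), array([ 0.324, -0.199])), (0.69, array([141., 163.]), array([ 0.256, -0.34 ])), (0.6, array([156., 317.]), array([ 0.412, -0.299]))]
  studs [(0.96, array([219., 202.]), array([ 0.317, -0.406])), (0.8, array([ 16., 169.]), array([ 0.234, -0.223])), (0.68, array([240., 317.]), array([ 0.445, -0.385]))]
```

View pics/w1.png

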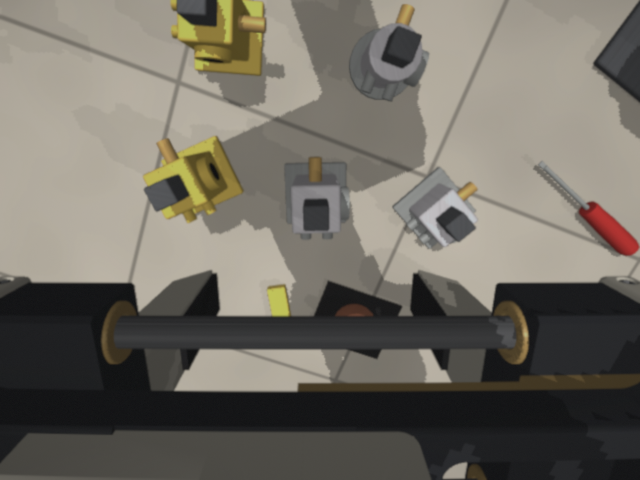

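```bash
cat >> h.py <<'E'
def stem(c,at,z,thr=60,half=35):
    """dark stem near pixel: centroid of top & rect in world on plane z"""
    r,q=int(at[0]),int(at[1]);w=c['img'][max(r-half,0):r+half,max(q-half,0):q+half]
    g=w.max(2);m=(g<thr).astype(np.uint8)
    k,lab,st,cen=cv2.connectedComponentsWithStats(m)
    out=[]
    for i in range(1,k):
        if st[i,4]<80: continue
        pts=np.argwhere(lab==i)+[max(r-half,0),max(q-half,0)]
        P=np.array([onz(c,p,z) for p in pts])*1000
        (x,y),(a,b),t=cv2.minAreaRect(P.astype(np.float32))
        out.append((st[i,4],np.round([x,y,a,b,t],1),cen[i].round()))
    return out
E
python3 - <<'E'
from h import *
c=cam('wrist')
g=c['img'].max(2); print(g[196:246:4,296:340:4])
for t in(40,50,60,75): print(t,stem(c,(214,316),.136,t))
E
```

```text
[[134 135 134 133 131 133 134 137 141 141 141]
 [135 134  84  44  45  44  41  41 123 141 141]
 [135 134  53  38  38  39  38  38  86 143 141]
 [134 134  60  58  57  59  59  58  70 141 143]
 [131 132  60  59  60  58  59  60  70 140 139]
 [133 131  61  60  59  60  57  58  71 142 139]
 [142 141  62  59  60  59  58  59  71 141 142]
 [143 142  67  61  59  59  59  58  72 141 142]
 [138 140  70  58  60  59  59  59  75 141 141]
 [126 127 124 121 125 124 121 111 112 112 121]
 [126 103 100  90 123 126 125  96  98  92 124]
 [126 125 119 120 127 126 126 124 122 124 124]
 [127 127 126 127 126 126 126 124 124 125 124]]
40 [(np.int32(84), array([ 422.9, -333. ,   18.9,    2.7,   20.3]), array([35., 24.]))]
50 [(np.int32(142), array([ 423.5, -333.3,   19.8,    5.5,   20.3]), array([34., 24.]))]
60 [(np.int32(544), array([ 426.7, -343.1,   20.8,   26.3,   20.8]), array([36., 34.]))]
75 [(np.int32(759), array([ 427.1, -343. ,   22. ,   27.9,   20.3]), array([35., 35.]))]
```

```bash
python3 -m inch '[[[-3,2,25,-0.006],[0,0,40,0],[0,0,40,0],[0,0,40,0],[0,0,30,0],[0,0,15,0],[0,0,5,0],[0,0,0,0]]]'
python3 -m inch '[[[0,0,0,0],[0,0,0,0],[0,0,0,0],[0,0,0,0],[0,0,0,0],[0,0,0,0]]]' 1 35
```

```text
time: 5.38
tool_pos: [0.4282, -0.3455, 0.1044]
tool_rot: [3.141, 0.001, 1.933]
contact_force: [-0.0, 0.5, 0.8]
opening: 0.0917
time: 6.12
tool_pos: [0.4278, -0.3452, 0.1037]
tool_rot: [-3.142, 0.0, 1.933]
contact_force: [-0.0, -0.1, 0.6]
opening: 0.0362
```

```bash
python3 -m inch '[[[0,0,0,0],[0,0,0,0],[0,0,0,0],[0,0,-10,0],[0,0,-30,0],[0,0,-40,0],[0,0,-40,0],[0,0,-30,0],[0,0,-6,0]]]'
python3 -m inch '[[[20,13,0,0],[35,24,0,0],[45,31,0,0],[45,31,0,0],[45,31,0,0],[45,31,0,0],[37,25,0,0],[20,13,0,0],[0,0,0,0]]]'
python3 -m inch '[[[0,0,0,0.1],[0,0,0,0.17],[0,0,0,0.18],[0,0,0,0.18],[0,0,0,0.18],[0,0,0,0.18],[0,0,0,0.18],[0,0,0,0.18],[0,0,0,0.18],[0,0,0,0.18]]]'
python3 -m inch '[[[0,0,0,0.18],[0,0,0,0.15],[0,0,0,0.10],[0,0,0,0.0],[0,0,0,0.0]]]'
python3 - <<'E'
from h import *
np.set_printoptions(precision=3,suppress=True)
c=cam('wrist');cv2.imwrite('pics/w2.png',c['img'])
for l,z in [('lens',.15),('camera',0),('switch_tip',.092),('switch_base',0)]:
    print(l,[(d['conf'],np.round(d['at']),onz(c,d['at'],z)) for d in place_of('wrist',l)][:3])
E
```

```text
time: 7.25
tool_pos: [0.4284, -0.3455, 0.2618]
tool_rot: [3.14, 0.004, 1.933]
contact_force: [0.5, -0.1, -5.5]
opening: 0.0239
time: 8.38
tool_pos: [0.5094, 0.0012, 0.258]
tool_rot: [-3.139, -0.002, 1.936]
contact_force: [-0.1, -1.0, -5.2]
opening: 0.0233
time: 9.62
tool_pos: [0.5095, -0.0019, 0.2585]
tool_rot: [-3.141, 0.003, 0.216]
contact_force: [-0.3, -0.5, -4.1]
opening: 0.0237
time: 10.25
tool_pos: [0.5101, -0.0018, 0.2592]
tool_rot: [3.141, 0.001, -0.206]
contact_force: [0.7, -0.3, -4.9]
opening: 0.024
lens [(0.48, array([167.,  55.]), array([0.597, 0.177])), (0.27, array([239., 447.]), array([ 0.482, -0.1  ]))]
camera []
switch_tip [(0.58, array([183., 315.]), array([ 0.536, -0.007])), (0.44, array([236., 315.]), array([0.488, 0.004]))]
switch_base [(0.59, array([312., 138.]), array([0.407, 0.252])), (0.47, array([194., 490.]), array([ 0.469, -0.201])), (0.16, array([ 59., 563.]), array([ 0.599, -0.29 ]))]
```

View pics/w2.png

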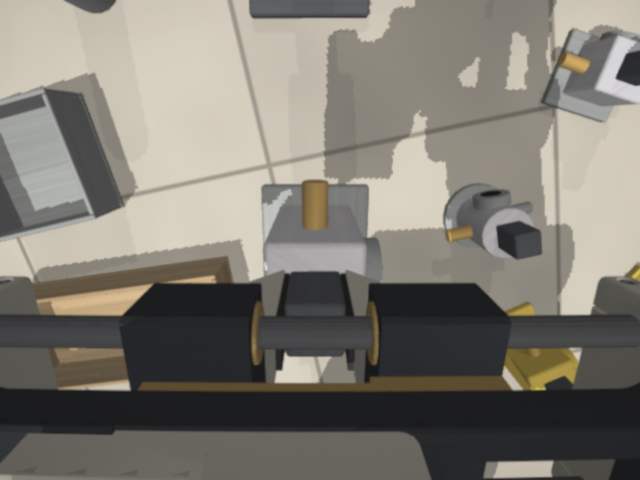

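```bash
python3 - <<'E'
from h import *
np.set_printoptions(precision=4,suppress=True)
c=cam('wrist')
g=c['img'].max(2).astype(int)
print(g[0:24:1,[262,310,355]].T); print(g[8,244:256],g[8,362:374])
for row,z in((17.5,0),(12,.012)):
    L=onz(c,(row,250),z);R=onz(c,(row,368.5),z);print(z,L,R,np.linalg.norm(L-R),(L+R)/2,np.degrees(np.arctan2(-(L-R)[0],(L-R)[1])))
E
```

```text
[[101 100  99  99  98  98 100 100 101 101 101 102 101  99  93  86  77  66
   95 157 185 192 191 192]
 [ 96  95  93  93  92  92  94  94  94  94  96  96  94  92  88  82  73  63
  100 166 190 195 195 195]
 [100 100  99  96  97  97  98  98  99  99  99  99  99  95  89  82  72  63
   98 163 192 198 198 198]]
[201 201 201 199 187 152 106  96 100 101 100 101] [ 98  98  98  98  96  90 102 152 193 203 203 204]
0 [0.7048 0.0264] [ 0.6796 -0.093 ] 0.12204226030208407 [ 0.6922 -0.0333] -11.889315500757634
0.012 [0.7061 0.024 ] [ 0.6818 -0.0916] 0.1181324334872908 [ 0.694  -0.0338] -11.889474359995045
```

```bash
python3 - <<'E'
from h import *
np.set_printoptions(precision=4,suppress=True)
a,b=cam('top'),cam('side')
L=onz(a,(175.4,310),.006);R=onz(a,(185.2,356.3),.006);print('top foot edge',L,R,(L+R)/2,np.linalg.norm(L-R))
print('top lens',[(d['conf'],d['at']) for d in place_of('top','lens')]);print('side lens',[(d['conf'],d['at']) for d in place_of('side','lens')])
u=np.array([-np.cos(.2075),np.sin(.2075)]);v=np.array([u[1],-u[0]])
ims=[]
for c,(r0,q0) in((a,(120,285)),(b,(145,200))):
    im=cv2.resize(c['img'][r0:r0+110,q0:q0+100],None,fx=4,fy=4,interpolation=2)
    for P0,col in((np.array([.6866,-.0323]),(0,255,0)),(np.array([.672,-.032]),(0,0,255))):
        pts=[np.r_[P0,.15]]+[np.r_[P0-u*.005+v*s*.06,.012] for s in(-1,1)]
        for P in pts:
            p=pix(c,P);cv2.drawMarker(im,(int((p[1]-q0+.5)*4),int((p[0]-r0+.5)*4)),col,1,8,1)
    ims.append(im)
cv2.imwrite('pics/l.png',np.hstack(ims))
E
```

```text
top foot edge [0.7011 0.0228] [ 0.6778 -0.0931] [ 0.6895 -0.0352] 0.11820653087845921
top lens [(0.88, [174.2, 335.2]), (0.35, [245.8, 335.9])]
side lens [(0.73, [183.9, 268.4])]
```

View pics/l.png

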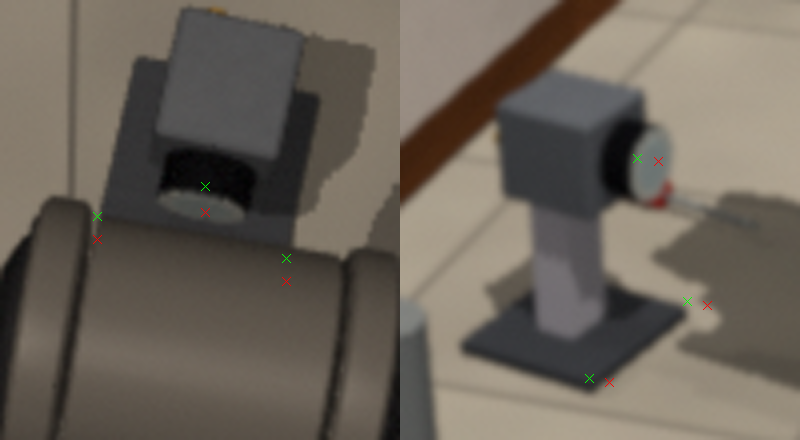

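```bash
python3 - <<'E'
from h import *
np.set_printoptions(precision=4,suppress=True)
a,b=cam('top'),cam('side')
def tri(p,q):
    (e1,d1),(e2,d2)=ray(a,p),ray(b,q)
    d1=d1/np.linalg.norm(d1);d2=d2/np.linalg.norm(d2)
    A=np.array([d1,-d2]).T;t=np.linalg.lstsq(A,e2-e1,rcond=None)[0];return e1+t[0]*d1,e2+t[1]*d2
print(onz(a,(171.5,335.3),.15),tri((171.5,335.3),(184,264)))
print(onz(a,(174,335.3),.15),tri((174,335.3),(184,266)))
from cell import *
E
```

```text
[ 0.6746 -0.031 ] (array([ 0.6737, -0.0307,  0.1532]), array([ 0.672 , -0.0312,  0.1528]))
[ 0.6689 -0.031 ] (array([ 0.6679, -0.0307,  0.154 ]), array([ 0.6664, -0.0311,  0.1536]))
```

```bash
python3 - <<'E'
from h import *
np.set_printoptions(precision=4,suppress=True)
c=cam('top');c['img']=cv2.imread('pics/top1.png')
g=c['img'].max(2);m=(g<45).astype(np.uint8)[240:285,305:340]
k,lab,st,cen=cv2.connectedComponentsWithStats(m)
for i in range(1,k):
    if st[i,4]>15: p=cen[i][::-1]+[240,305];print(st[i],p,onz(c,p,.092))
print(g[240:284:2,306:340:2])
E
```

```text
[13  7 11 11 94] [252.0106 322.8404] [ 0.501  -0.0072]
[[126 126 125 120 121 120 122 121 122 122 122 122 123 108  80  78  80]
 [127 127 125 119 120 121 121 122 122 122 122 122 122  81  78  77  76]
 [126 128 125 122 120 122 121 123 122 122 123 122 117  76  77  75  76]
 [127 126 122 121 121 121 123 107  65  80 110 123 119  80  78  76  78]
 [126 127 121 121 122 120 101  14   9  13  31 109 121  81  78  82  98]
 [126 127 122 120 118 108  28  11  10   8  11  69 109  78  97 121 123]
 [126 127 121  92  72  68  16  13  24  14  11  36  77  79 119 122 124]
 [128 126 117  79  79  80  32  10  13  10   9  53  73  77  90 123 124]
 [127 127 115  80  81  81  75  29  17  10  32  59  78  76  88 123 127]
 [126 128 114  81  82  81  79  70  67  47  56  79  79  76  96 124 130]
 [128 128  97  80  81  82  78  73  67  53  78  81  76  75 119 124 130]
 [128 127  81  81  65  41  59  74  62  50  78  82  73  76 119 127 129]
 [128 126  79  81  55  41  48  75  60  32  46  82  72  86 123 129 129]
 [127 123  78  80  56  49  57  70  45  46  46  80  63  93 129 129 129]
 [127 120  78  80  57  56  56  53  55  55  54  78  65  94 127 128 129]
 [128 119  80  77  46  47  49  50  51  54  65  80  73 121 127 127 127]
 [126  99  81  78  57  52  49  45  41  44  79  79  81 123 128 127 127]
 [126  88  81  81  80  80  77  76  77  69  81  76  80 123 127 127 128]
 [125  80  82  81  80  80  77  79  81  80  82  73  92 128 127 127 128]
 [121  77  82  82  81  79  77  78  81  81  82  68  92 128 127 128 128]
 [120  81  76  79  78  77  77  79  81  82  81  65 103 127 127 127 127]
 [124 117 116 102  90  82  76  77  73  76  79  94 127 128 127 128 128]]
```

```bash
python3 -m inch '[[[15,-2,0,0],[25,-2,0,0],[17,-2,10,0],[0,0,25,0],[0,0,25,0],[0,0,12,0],[0,0,3,0],[0,0,0,0],[0,0,0,0]]]'
python3 - <<'E'
from h import *
np.set_printoptions(precision=4,suppress=True)
print(goal(.5673,-.0079,.184,-.2075))
c=cam('wrist');im=c['img'].copy()
cv2.imwrite('pics/w3.png',im)
b=cam('side');
for P,col in(((.672,-.030,.15),(0,0,255)),((.6162,-.0182,.15),(0,255,0))):
    p=pix(b,P);print(p);cv2.drawMarker(b['img'],(int(p[1]),int(p[0])),col,1,4,1)
cv2.imwrite('pics/s3.png',np.hstack([cv2.resize(b['img'][130:260,200:360],None,fx=2.5,fy=2.5,interpolation=2),cv2.resize(im[0:325,120:520],(400,325))]))
E
```

```text
time: 12.02
tool_pos: [0.5681, -0.0075, 0.1858]
tool_rot: [-3.142, -0.002, -0.207]
contact_force: [0.6, 1.2, -4.4]
opening: 0.0242
(array([-0.7,  0.5,  1.8]), 0.0)
[185.1543 263.8733]
[190.0467 282.504 ]
```

View pics/s3.png

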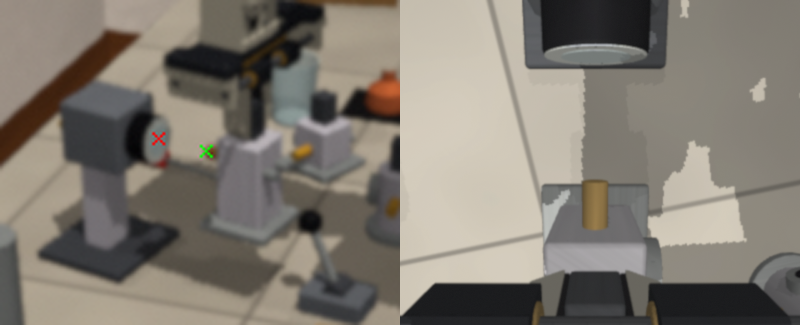

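```bash
python3 -m inch '[[[-1,0,2,0],[0,0,0,0],[0,0,0,0],[0,0,0,0]]]'
python3 - <<'E'
from h import *
np.set_printoptions(precision=4,suppress=True)
c=cam('wrist');print(observe()['tool_pos'])
print([onz(c,(r,316),.15) for r in(46,54,62)], onz(c,(181,315),.157))
E
```

```text
time: 12.62
tool_pos: [0.5666, -0.0072, 0.1827]
tool_rot: [3.142, -0.0, -0.207]
contact_force: [-0.5, 0.6, -4.5]
opening: 0.0237
[ 0.5666 -0.0072  0.1827]
[array([ 0.6773, -0.0303]), array([ 0.6738, -0.0295]), array([ 0.6703, -0.0288])] [ 0.615  -0.0167]
```

```bash
Z='' ; python3 -m inch '[[[0,0,0,0],[0,0,0,0],[0,0,0,0],[0,0,0,0],[0,0,0,0],[0,0,0,0],[0,0,0,0],[0,0,0,0],[0,0,0,0],[0,0,0,0]]]' >/dev/null
python3 -m inch '[[[0,0,0,0],[0,0,0,0],[0,0,0,0],[0,0,0,0],[0,0,0,0],[0,0,0,0],[0,0,0,0],[0,0,0,0],[0,0,0,0],[0,0,0,0]]]'
python3 -m inch '[[[0,0,-20,0],[13.5,0,-17,0],[0,0,0,-0.1],[0,0,0,-0.17],[0,0,0,-0.18],[0,0,0,-0.18],[0,0,0,-0.18],[0,0,0,-0.18],[0,0,0,-0.18],[0,0,0,-0.18]]]'
python3 -m inch '[[[0,0,0,-0.14],[0,0,0,-0.08],[0,0,15,0],[0,0,17,0],[0,0,5,0],[0,0,0,0],[0,0,0,0]]]'
python3 - <<'E'
from h import *
print(goal(.580,-.0106,.184,1.3635))
E
```

```text
time: 15.18
tool_pos: [0.5666, -0.0072, 0.1827]
tool_rot: [3.142, -0.0, -0.207]
contact_force: [-0.0, -0.0, -4.7]
opening: 0.0239
time: 16.42
tool_pos: [0.5797, -0.01, 0.2196]
tool_rot: [-3.142, 0.0, 1.149]
contact_force: [0.2, -0.1, -5.5]
opening: 0.0241
time: 17.3
tool_pos: [0.5802, -0.0101, 0.1832]
tool_rot: [3.14, 0.0, 1.362]
contact_force: [0.2, 0.6, -4.9]
opening: 0.0238
(array([-0.5, -0. , -0.8]), -0.001)
```

```bash
python3 -m inch '[[[0,0,0,0],[0,0,0,0],[0,0,0,0],[0,0,0,0],[0,0,0,0],[0,0,0,0],[0,0,0,0],[0,0,0,0],[0,0,0,0],[0,0,0,0]]]' >/dev/null
python3 -m inch '[[[0,0,0,0],[0,0,0,0],[0,0,0,0],[0,0,0,0],[0,0,0,0],[0,0,0,0],[0,0,0,0],[0,0,0,0],[0,0,0,0],[0,0,0,0]]]'
python3 -m inch '[[[0,0,-20,0],[0,-4,-17,0],[0,0,0,-0.1],[0,0,0,-0.17],[0,0,0,-0.18],[0,0,0,-0.18],[0,0,0,-0.18],[0,0,0,-0.18],[0,0,0,-0.18],[0,0,0,-0.18]]]'
python3 -m inch '[[[0,0,0,-0.14],[0,0,0,-0.08],[0,0,15,0],[0,0,17,0],[0,0,5,0],[0,0,0,0],[0,0,0,0]]]'
python3 - <<'E'
from h import *
np.set_printoptions(precision=4,suppress=True)
print(goal(.5761,-.0098,.184,2.934))
b=cam('side')
for l in('tall_block_studs','lens'): print(l,[(d['conf'],d['at']) for d in place_of('side',l)][:3])
print(pix(b,(.672,-.03,.15)),pix(b,(.6143,-.0178,.15)))
cv2.imwrite('pics/s4.png',cv2.resize(b['img'][120:345,170:400],None,fx=2.6,fy=2.6,interpolation=2))
E
```

```text
time: 19.8
tool_pos: [0.5798, -0.01, 0.1827]
tool_rot: [3.142, 0.0, 1.363]
contact_force: [-0.8, -0.2, -4.8]
opening: 0.0237
time: 21.05
tool_pos: [0.5757, -0.0091, 0.2202]
tool_rot: [3.142, 0.0, 2.719]
contact_force: [-0.1, 0.7, -4.5]
opening: 0.024
time: 21.92
tool_pos: [0.5762, -0.0092, 0.1833]
tool_rot: [-3.142, 0.001, 2.932]
contact_force: [0.8, 0.5, -6.2]
opening: 0.0237
(array([ 0. , -0.6, -0.7]), -0.002)
tall_block_studs [(0.82, [172.6, 420.0]), (0.68, [191.0, 281.1]), (0.6, [203.0, 443.1])]
lens [(0.93, [186.4, 264.9])]
[185.1543 263.8733] [190.2158 283.1492]
```

View pics/s4.png

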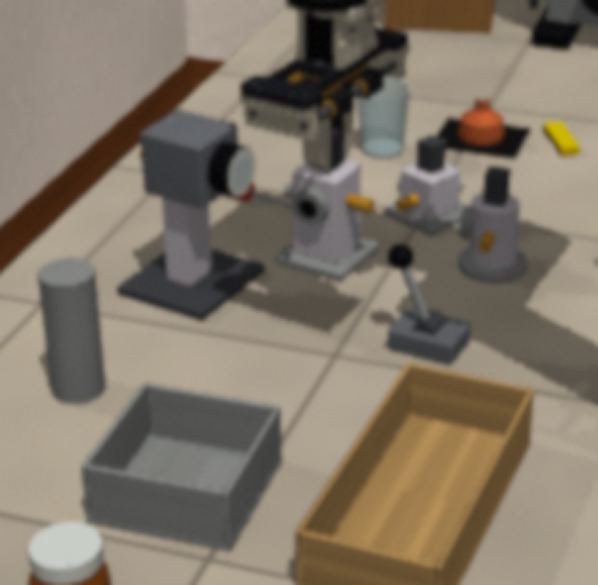

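```bash
python3 -m inch '[[[0,0,0,0],[0,0,0,0],[0,0,0,0],[0,0,0,0],[0,0,0,0],[0,0,0,0],[0,0,0,0],[0,0,0,0],[0,0,0,0],[0,0,0,0]]]' >/dev/null
python3 -m inch '[[[0,0,0,0],[0,0,0,0],[0,0,0,0],[0,0,0,0],[0,0,0,0],[0,0,0,0],[0,0,0,0],[0,0,0,0],[0,0,0,0],[0,0,0,0]]]'
python3 -m inch '[[[0,0,-30,0],[0,0,-35,0],[0,0,-17,0],[0,0,0,0]]]'
python3 - <<'E'
from h import *
np.set_printoptions(precision=4,suppress=True)
c=cam('top')
for l in('tray','bin'): print(l,[(d['conf'],onz(c,d['at'],0)) for d in place_of('top',l)][:2])
im=cv2.imread('pics/top1.png')
cv2.imwrite('pics/tb.png',cv2.resize(im[170:330,145:280],None,fx=3.7,fy=3.7,interpolation=2))
E
```

```text
time: 24.58
tool_pos: [0.5759, -0.0091, 0.1827]
tool_rot: [-3.142, 0.0, 2.933]
contact_force: [-0.3, -0.7, -5.2]
opening: 0.0241
time: 25.08
tool_pos: [0.5765, -0.0093, 0.2661]
tool_rot: [3.141, 0.003, 2.933]
contact_force: [-0.4, -0.1, -4.9]
opening: 0.0239
tray [(0.7, array([0.4121, 0.2504])), (0.44, array([ 0.6085, -0.0234]))]
bin [(0.88, array([0.613 , 0.2855]))]
```

View pics/tb.png

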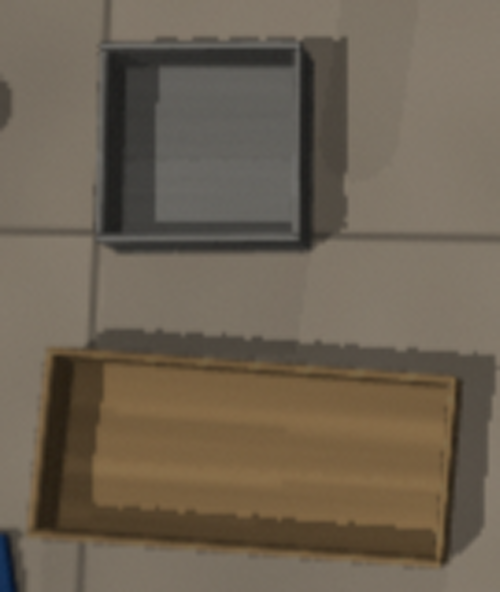

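```bash
python3 - <<'E'
from h import *
np.set_printoptions(precision=4,suppress=True)
c=cam('top')
for n,C in(('tray',[(48,350),(458,377),(445,565),(32,533)]),('bin',[(102,43),(301,42),(303,243),(98,240)])):
    P=np.array([onz(c,(y/3.7+169.6,x/3.7+144.6),.06) for x,y in C]);m=P.mean(0)
    d=(P[0]+P[3]-P[1]-P[2])/2;e=(P[0]+P[1]-P[2]-P[3])/2
    print(n,m,np.linalg.norm(d),np.linalg.norm(e),np.degrees(np.arctan2(-d[0],d[1])),np.degrees(np.arctan2(e[1],e[0])))
    if n=='tray':
        a=np.arctan2(-d[0],d[1]);u=d/np.linalg.norm(d);print('far',m+u*.065,'near',m-u*.065,'yaw tool',a+np.pi/2, a-np.pi/2)
E
```

```text
tray [0.4059 0.2497] 0.2582783154309509 0.11559491880824874 -3.343919055682702 -2.4883135000268712
far [0.4097 0.3145] near [0.4022 0.1848] yaw tool 1.5124339293530538 -1.6291587242367394
bin [0.6052 0.2853] 0.12895757882927006 0.12917755419949928 0.5070540615739051 1.987265974120261
```

```bash
python3 -m inch '[[[12,15,0,0],[25,30,0,0],[32,39,0,0],[35,43,0,0],[35,43,0,0],[35,43,0,0],[30,37,0,0],[18,22,0,0],[8,10,0,0],[0,0,0,0]]]'
python3 -m inch '[[[0,0,0,0.1],[0,0,0,0.18],[0,0,0,0.18],[0,0,0,0.18],[0,0,0,0.18],[0,0,0,0.18],[0,0,0,0.18],[0,0,0,0.15],[0,0,0,0.085],[0,0,0,0]]]'
python3 - <<'E'
from h import *
print(goal(.4095,.314,.111,1.515))
E
```

```text
time: 26.52
tool_pos: [0.4087, 0.3147, 0.2644]
tool_rot: [-3.141, -0.0, 2.934]
contact_force: [0.3, -1.1, -5.4]
opening: 0.024
time: 27.78
tool_pos: [0.4099, 0.3133, 0.2646]
tool_rot: [3.142, 0.001, 1.517]
contact_force: [0.1, -0.1, -5.5]
opening: 0.0237
(array([  0.8,  -0.4, 153.6]), 0.002)
```

```bash
python3 -m inch '[[[0,0,20,0],[0,0,35,0],[0,0,35,0],[0,0,30,0],[0,0,20,0],[0,0,9,0],[0,0,2,0],[0,0,0,0],[0,0,0,0]]]'
python3 -m inch '[[[0,0,1.5,0],[0,0,1.5,0],[0,0,0,0]]]'
```

```text
time: 28.9
tool_pos: [0.4098, 0.3146, 0.1145]
tool_rot: [3.14, -0.001, 1.518]
contact_force: [0.9, 0.3, -5.1]
opening: 0.0239
time: 29.28
tool_pos: [0.4092, 0.3143, 0.1106]
tool_rot: [-3.141, 0.0, 1.518]
contact_force: [0.9, -0.6, -5.3]
opening: 0.0242
```

```bash
python3 -m inch '[[[0,0,1,0],[0,0,1,0],[0,0,0,0]]]'
python3 -m inch '[[[0,0,0,0],[0,0,0,0],[0,0,0,0],[0,0,0,0],[0,0,0,0],[0,0,0,0]]]' 0
python3 -m inch '[[[0,0,-15,0],[0,0,-40,0],[0,0,-45,0],[0,0,-45,0],[0,0,-25,0],[0,0,0,0]]]' -1
python3 - <<'E'
from h import *
np.set_printoptions(precision=3,suppress=True)
c=cam('wrist');t=cam('top')
for l,h in(('round_block',.05),('short_block',.03)):
    for p in('','_flange','_spout','_studs'):
        print(l+p,[(d['conf'],onz(t,d['at'],h if p else 0)) for d in place_of('top',l+p)][:2])
cv2.imwrite('pics/w5.png',np.hstack([cv2.resize(c['img'],(400,300)),cv2.resize(t['img'],(400,300))]))
E
```

```text
time: 29.65
tool_pos: [0.4093, 0.3144, 0.1086]
tool_rot: [3.142, 0.0, 1.518]
contact_force: [0.1, 0.4, -4.1]
opening: 0.0238
time: 30.4
tool_pos: [0.4093, 0.3144, 0.1087]
tool_rot: [3.142, 0.0, 1.518]
contact_force: [0.7, -0.1, -1.0]
opening: 0.0454
time: 31.15
tool_pos: [0.4101, 0.3148, 0.2815]
tool_rot: [3.137, -0.003, 1.518]
contact_force: [-0.2, -0.3, 0.4]
opening: 0.0916
round_block [(0.85, array([ 0.449, -0.173]))]
round_block_flange [(0.97, array([ 0.486, -0.177]))]
round_block_spout [(0.63, array([ 0.446, -0.129])), (0.56, array([0.749, 0.169]))]
round_block_studs [(0.88, array([ 0.449, -0.217])), (0.61, array([0.404, 0.239]))]
short_block [(0.61, array([ 0.552, -0.27 ]))]
short_block_flange [(0.76, array([ 0.577, -0.286]))]
short_block_spout [(0.93, array([ 0.56 , -0.234])), (0.6, array([ 0.748, -0.243]))]
short_block_studs [(0.83, array([ 0.527, -0.312]))]
```

View pics/w5.png

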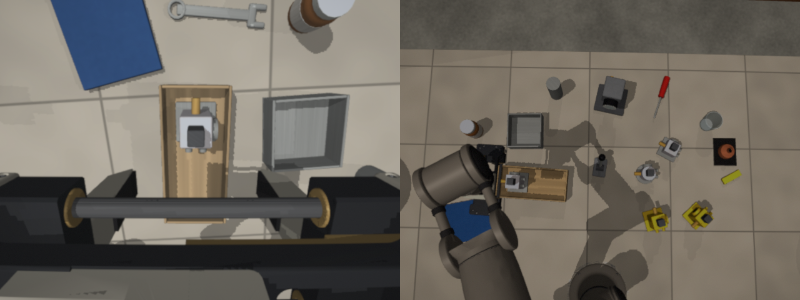

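```bash
python3 -m inch '[[[-25,3,0,0],[-50,7,0,0],[-58,8,0,0],[-60,8,0,0],[-60,8,0,0],[-60,8,0,0],[-60,8,0,0],[-55,7,0,0],[-42,5,0,0],[-22,3,0,0]]]'
python3 -m inch '[[[0,0,0,-0.1],[0,0,0,-0.06],[0,0,0,0],[0,0,0,0]]]'
python3 - <<'E'
from h import *
np.set_printoptions(precision=3,suppress=True)
c=cam('wrist')
p=pix(c,(.449,-.178,.116));print(p)
for t in(62,75,85): print(t,stem(c,p,.116,t,45))
for q in('','_flange','_spout','_studs'):
    print(q,[(d['conf'],onz(c,d['at'],.05 if q else 0)) for d in place_of('wrist','round_block'+q)][:2])
r,q=map(int,p);im=c['img'][r-80:r+80,q-80:q+80]
cv2.imwrite('pics/w6.png',cv2.resize(im,None,fx=3.5,fy=3.5,interpolation=2))
E
```

```text
time: 32.9
tool_pos: [0.4479, -0.1826, 0.2784]
tool_rot: [-3.141, 0.0, 1.515]
contact_force: [0.6, 0.7, -0.9]
opening: 0.0916
time: 33.4
tool_pos: [0.4482, -0.1803, 0.2787]
tool_rot: [-3.142, 0.0, 1.677]
contact_force: [0.1, -0.2, -0.3]
opening: 0.0919
[211.247 315.047]
62 [(np.int32(115), array([ 447.7, -166.2,   20.1,    4.6,    1.6]), array([45., 32.]))]
75 [(np.int32(153), array([ 447.5, -166.5,   21. ,    6. ,    0.8]), array([45., 33.]))]
85 [(np.int32(103), array([ 434.8, -150.6,   21.5,    7. ,   30.2]), array([33., 13.])), (np.int32(673), array([ 448.5, -176.9,   22. ,   28.3,    3. ]), array([45., 44.]))]
 [(0.68, array([ 0.447, -0.182]))]
_flange [(0.75, array([ 0.485, -0.178]))]
_spout []
_studs [(0.67, array([ 0.444, -0.213]))]
```

View pics/w6.png

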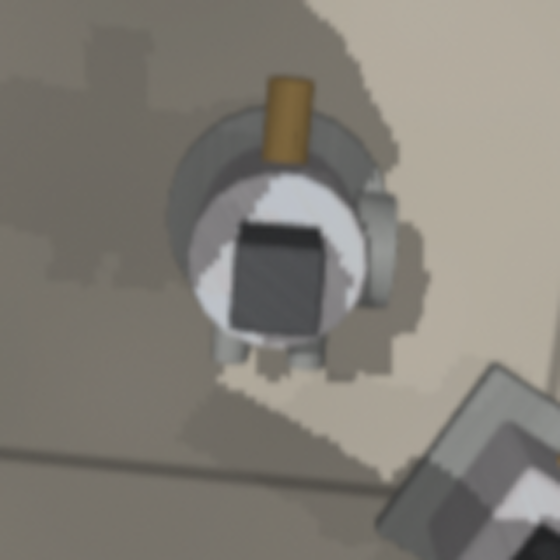

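```bash
python3 -m inch '[[[1,0,25,0.054],[0,0,40,0],[0,0,40,0],[0,0,40,0],[0,0,30,0],[0,0,14,0],[0,0,5,0],[0,0,0,0]]]'
python3 -m inch '[[[0,0,0,0],[0,0,0,0],[0,0,0,0],[0,0,0,0],[0,0,0,0],[0,0,0,0],[0,0,0,0],[0,0,0,0],[0,0,0,0]]]' 1 35
```

```text
time: 34.65
tool_pos: [0.4485, -0.1796, 0.0853]
tool_rot: [3.141, 0.001, 1.624]
contact_force: [-0.2, -0.5, 0.7]
opening: 0.092
time: 35.78
tool_pos: [0.4479, -0.1794, 0.0846]
tool_rot: [-3.141, -0.0, 1.624]
contact_force: [-0.3, 0.8, -0.6]
opening: 0.0236
```

```bash
python3 -m inch '[[[0,0,-10,0],[0,0,-30,0],[0,0,-40,0],[0,0,-40,0],[0,0,-20,0],[20,15,0,0],[35,27,0,0],[40,31,0,0],[40,31,0,0],[22,17,0,0]]]'
python3 -m inch '[[[8,6,0,0.1],[0,0,0,0.17],[0,0,0,0.18],[0,0,0,0.18],[0,0,0,0.18],[0,0,0,0.18],[0,0,0,0.18],[0,0,0,0.18],[0,0,0,0.18],[0,0,0,0.16]]]'
python3 -m inch '[[[0,0,0,0.1],[0,0,0,0.04],[0,0,10,0],[0,0,15,0],[0,0,10,0],[0,0,0,0],[0,0,0,0]]]'
python3 - <<'E'
from h import *
print(goal(.5664,-.0078,.1845,-.2075))
E
```

```text
time: 37.02
tool_pos: [0.5612, -0.0139, 0.2248]
tool_rot: [-3.141, -0.001, 1.626]
contact_force: [0.1, -0.9, -4.0]
opening: 0.0239
time: 38.28
tool_pos: [0.5658, -0.0078, 0.2248]
tool_rot: [-3.142, 0.001, -0.072]
contact_force: [0.2, -0.2, -4.2]
opening: 0.0239
time: 39.15
tool_pos: [0.5663, -0.0079, 0.1899]
tool_rot: [3.142, -0.0, -0.206]
contact_force: [0.9, -0.8, -3.6]
opening: 0.0237
(array([ 0. , -0.2,  5.4]), 0.001)
```

```bash
python3 -m inch '[[[0,0,5.5,0],[0,0,0,0],[0,0,0,0],[0,0,0,0],[0,0,0,0],[0,0,0,0],[0,0,0,0],[0,0,0,0],[0,0,0,0],[0,0,0,0]]]'
python3 - <<'E'
from h import *
np.set_printoptions(precision=4,suppress=True)
c=cam('wrist');cv2.imwrite('pics/w7.png',c['img'][0:330,120:520])
print([(d['conf'],d['at']) for d in place_of('wrist','round_block_spout')],pix(c,(.672,-.03,.15)),pix(c,(.614,-.0178,.15)))
E
python3 -m inch '[[[0,0,0,0],[0,0,0,0],[0,0,0,0],[0,0,0,0],[0,0,0,0],[0,0,0,0],[0,0,0,0],[0,0,0,0],[0,0,0,0],[0,0,0,0]]]'
```

```text
time: 40.4
tool_pos: [0.5661, -0.0079, 0.1842]
tool_rot: [3.141, 0.0, -0.206]
contact_force: [-0.6, -0.3, -2.6]
opening: 0.0243
[(0.82, [182.2, 312.5])] [ 57.6419 316.3929] [179.4992 316.1832]
time: 41.75
tool_pos: [0.5661, -0.0079, 0.1842]
tool_rot: [3.141, -0.0, -0.206]
contact_force: [1.0, 0.5, -3.7]
opening: 0.0241
```

View pics/w7.png

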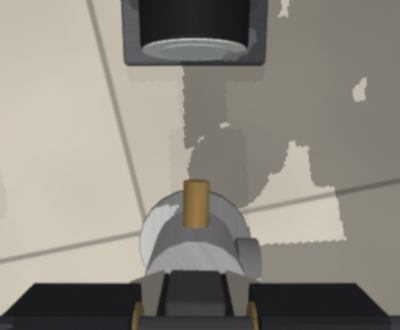

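```bash
python3 -m inch '[[[0,0,0,0],[0,0,0,0],[0,0,0,0],[0,0,0,0]]]'>/dev/null
python3 -m inch '[[[0,0,-20,0],[14,0,-17,0],[0,0,0,-0.1],[0,0,0,-0.17],[0,0,0,-0.18],[0,0,0,-0.18],[0,0,0,-0.18],[0,0,0,-0.18],[0,0,0,-0.18],[0,0,0,-0.18]]]'
python3 -m inch '[[[0,0,0,-0.14],[0,0,0,-0.08],[0,0,15,0],[0,0,17,0],[0,0,5,0],[0,0,0,0],[0,0,0,0],[0,0,0,0]]]'
python3 -m inch '[[[0,0,0,0],[0,0,0,0],[0,0,0,0],[0,0,0,0],[0,0,0,0],[0,0,0,0],[0,0,0,0],[0,0,0,0],[0,0,0,0],[0,0,0,0]]]'
python3 -m inch '[[[0,0,0,0],[0,0,0,0],[0,0,0,0],[0,0,0,0],[0,0,0,0],[0,0,0,0],[0,0,0,0],[0,0,0,0],[0,0,0,0],[0,0,0,0]]]'
```

```text
time: 43.5
tool_pos: [0.5798, -0.0108, 0.2212]
tool_rot: [-3.142, 0.0, 1.15]
contact_force: [0.1, 0.4, -4.4]
opening: 0.0239
time: 44.5
tool_pos: [0.5801, -0.0108, 0.1848]
tool_rot: [3.14, -0.0, 1.364]
contact_force: [0.1, 0.4, -3.8]
opening: 0.0237
time: 45.75
tool_pos: [0.5798, -0.0108, 0.1842]
tool_rot: [3.142, 0.0, 1.364]
contact_force: [-0.5, -0.5, -3.4]
opening: 0.0238
time: 47.0
tool_pos: [0.5798, -0.0108, 0.1842]
tool_rot: [3.142, 0.0, 1.364]
contact_force: [-0.7, 0.4, -3.6]
opening: 0.0239
```

```bash
python3 -m inch '[[[0,0,-20,0],[0,-4,-17,0],[0,0,0,-0.1],[0,0,0,-0.17],[0,0,0,-0.18],[0,0,0,-0.18],[0,0,0,-0.18],[0,0,0,-0.18],[0,0,0,-0.18],[0,0,0,-0.18]]]'
python3 -m inch '[[[0,0,0,-0.14],[0,0,0,-0.08],[0,0,15,0],[0,0,17,0],[0,0,5,0],[0,0,0,0],[0,0,0,0],[0,0,0,0]]]'
python3 -m inch '[[[0,0,0,0],[0,0,0,0],[0,0,0,0],[0,0,0,0],[0,0,0,0],[0,0,0,0],[0,0,0,0],[0,0,0,0],[0,0,0,0],[0,0,0,0]]]'
python3 -m inch '[[[0,0,0,0],[0,0,0,0],[0,0,0,0],[0,0,0,0],[0,0,0,0],[0,0,0,0],[0,0,0,0],[0,0,0,0],[0,0,0,0],[0,0,0,0]]]'
python3 -m inch '[[[0,0,-30,0],[0,0,-35,0],[0,0,-12,0],[3,25,0,0],[4,45,0,0],[5,55,0,0],[6,58,0,0],[6,55,0,0],[5,40,0,0],[3,17,0,0]]]'
python3 -m inch '[[[0,0,0,-0.1],[0,0,0,-0.1],[0,0,0,0],[0,0,0,0]]]'
python3 - <<'E'
from h import *
print(goal(.606,.286,.0895,3.14))
E
```

```text
time: 48.25
tool_pos: [0.5758, -0.0099, 0.2218]
tool_rot: [3.142, 0.001, 2.72]
contact_force: [-0.1, -0.1, -4.6]
opening: 0.0236
time: 49.25
tool_pos: [0.5762, -0.01, 0.1848]
tool_rot: [-3.142, 0.001, 2.934]
contact_force: [0.7, 0.3, -3.3]
opening: 0.0241
time: 50.5
tool_pos: [0.5759, -0.01, 0.1842]
tool_rot: [-3.141, 0.0, 2.934]
contact_force: [-0.9, 0.1, -3.7]
opening: 0.0237
time: 51.75
tool_pos: [0.5759, -0.0099, 0.1842]
tool_rot: [-3.142, 0.0, 2.934]
contact_force: [-0.3, 0.4, -3.0]
opening: 0.024
time: 53.0
tool_pos: [0.6047, 0.2876, 0.2594]
tool_rot: [-3.141, -0.002, 2.936]
contact_force: [0.2, -0.7, -4.7]
opening: 0.0239
time: 53.5
tool_pos: [0.6055, 0.2847, 0.2609]
tool_rot: [-3.141, -0.001, 3.131]
contact_force: [-1.2, -0.1, -3.9]
opening: 0.0238
(array([ -0.6,   1.4, 171.4]), -0.009)
```

```bash
python3 -m inch '[[[0,1,20,0],[0,0,40,0],[0,0,40,0],[0,0,35,0],[0,0,20,0],[0,0,10,0],[0,0,3,0],[0,0,0,0]]]'
python3 -m inch '[[[0,0,1.5,0],[0,0,1.5,0],[0,0,1,0],[0,0,0,0],[0,0,0,0]]]'
```

```text
time: 54.5
tool_pos: [0.6059, 0.2864, 0.094]
tool_rot: [3.141, 0.001, 3.133]
contact_force: [0.5, 0.2, -4.5]
opening: 0.0239
time: 55.12
tool_pos: [0.6056, 0.2863, 0.0896]
tool_rot: [3.142, 0.001, 3.134]
contact_force: [-0.9, -1.0, 0.3]
opening: 0.0237
```

```bash
python3 -m inch '[[[0,0,0,0],[0,0,0,0],[0,0,0,0],[0,0,0,0],[0,0,0,0],[0,0,0,0]]]' 0
python3 -m inch '[[[0,0,-15,0],[0,0,-40,0],[0,0,-50,0],[0,0,-50,0],[0,0,-35,0],[3,-25,0,0],[5,-50,0,0],[6,-60,0,0],[6,-60,0,0],[6,-60,0,0]]]' -1
python3 -m inch '[[[6,-60,0,0],[6,-60,0,0],[6,-60,0,0],[5,-60,0,0],[3,-40,0,0],[0,-23,0,0.1],[0,0,0,0.18],[0,0,0,0.18],[0,0,0,0.18],[0,0,0,0.18]]]'
python3 -m inch '[[[0,0,0,0.18],[0,0,0,0.18],[0,0,0,0.18],[0,0,0,0.18],[0,0,0,0.18],[0,0,0,0.18],[0,0,0,0.06],[0,0,0,0],[0,0,0,0]]]'
python3 - <<'E'
from h import *
np.set_printoptions(precision=3,suppress=True)
c=cam('wrist');t=cam('top')
p=pix(c,(.553,-.275,.096));print(p)
for h in(62,75,85,95): print(h,stem(c,p,.096,h,50))
for q in('','_flange','_spout','_studs'):
    print(q,[(d['conf'],onz(c,d['at'],.03 if q else 0)) for d in place_of('wrist','short_block'+q)][:2])
r,q=map(int,p);im=c['img'][r-85:r+85,q-85:q+85];b=t['img'][170:320,140:300]
cv2.imwrite('pics/w8.png',np.hstack([cv2.resize(im,(390,390),interpolation=2),cv2.resize(b,(390,390),interpolation=2)]))
E
```

```text
time: 55.88
tool_pos: [0.6055, 0.2863, 0.0892]
tool_rot: [-3.142, 0.0, 3.134]
contact_force: [0.0, -0.6, -0.2]
opening: 0.0456
time: 57.12
tool_pos: [0.5771, 0.0298, 0.2806]
tool_rot: [-3.141, 0.002, 3.134]
contact_force: [1.9, -0.0, 0.4]
opening: 0.0917
time: 58.38
tool_pos: [0.5491, -0.2713, 0.2805]
tool_rot: [3.141, 0.001, 2.308]
contact_force: [-0.3, 0.6, -0.6]
opening: 0.0915
time: 59.5
tool_pos: [0.5491, -0.2713, 0.2799]
tool_rot: [3.141, 0.0, 1.175]
contact_force: [-0.2, -0.5, 0.7]
opening: 0.092
[210.775 319.359]
62 [(np.int32(101), array([ 552.7, -262.5,    4.7,   19.5,   62. ]), array([45., 39.]))]
75 [(np.int32(137), array([ 552.6, -262.9,    6. ,   21.3,   62.8]), array([45., 40.]))]
85 [(np.int32(311), array([ 548.3, -271.5,   25.6,   21.9,   62.2]), array([48., 45.]))]
95 [(np.int32(265), array([ 548. , -230.1,   17.6,   22.4,   67.3]), array([28., 10.])), (np.int32(646), array([ 548.1, -272.3,   27.6,   22.2,   66.7]), array([44., 50.]))]
 [(0.87, array([ 0.546, -0.274]))]
_flange [(0.94, array([ 0.575, -0.288]))]
_spout [(0.92, array([ 0.572, -0.234]))]
_studs [(0.89, array([ 0.529, -0.311])), (0.31, array([ 0.645, -0.409]))]
```

View pics/w8.png

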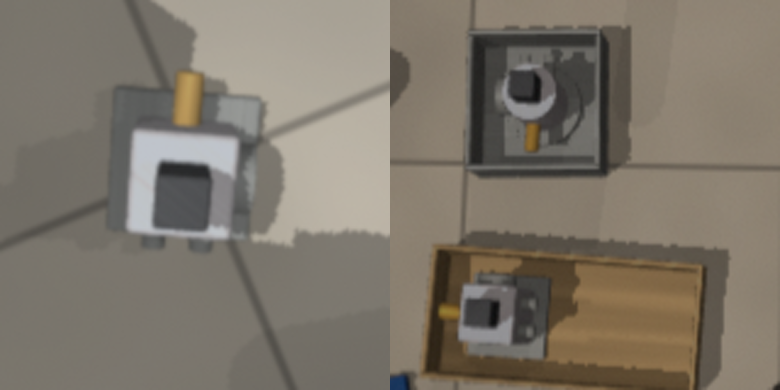

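```bash
python3 -m inch '[[[-3,-1,30,0.07],[0,0,45,0],[0,0,45,0],[0,0,40,0],[0,0,32,0],[0,0,17,0],[0,0,5,0],[0,0,1.5,0],[0,0,0,0]]]'
python3 -m inch '[[[0,0,0,0],[0,0,0,0],[0,0,0,0],[0,0,0,0],[0,0,0,0],[0,0,0,0],[0,0,0,0],[0,0,0,0],[0,0,0,0]]]' 1 35
```

```text
time: 60.92
tool_pos: [0.5476, -0.2741, 0.0649]
tool_rot: [3.139, 0.0, 1.104]
contact_force: [0.5, 0.2, 1.0]
opening: 0.0917
time: 62.05
tool_pos: [0.5469, -0.2736, 0.0636]
tool_rot: [-3.141, 0.0, 1.104]
contact_force: [0.1, 0.9, -0.4]
opening: 0.0242
```

```bash
python3 -m inch '[[[0,0,-10,0],[0,0,-35,0],[0,0,-45,0],[0,0,-45,0],[0,0,-26,0],[25,-10,0,0],[45,-19,0,0],[52,-22,0,0],[52,-22,0,0],[45,-18,0,0]]]'
python3 -m inch '[[[27,-11,0,0.0],[0,0,0,0.13],[0,0,0,0.18],[0,0,0,0.18],[0,0,0,0.18],[0,0,0,0.18],[0,0,0,0.18],[0,0,0,0.16],[0,0,0,0.12],[0,0,0,0]]]'
python3 -m inch '[[[0,0,15,0],[0,0,16,0],[0,0,8,0],[0,0,0,0],[0,0,0,0]]]'
python3 - <<'E'
from h import *
print(goal(.5664,-.0078,.1836,-.2075))
c=cam('wrist');print([(d['conf'],d['at']) for d in place_of('wrist','short_block_spout')],pix(c,(.672,-.03,.15)),pix(c,(.614,-.0178,.15)))
E
```

```text
time: 63.3
tool_pos: [0.564, -0.035, 0.2251]
tool_rot: [-3.142, -0.0, 1.104]
contact_force: [0.6, -0.2, -2.9]
opening: 0.0236
time: 64.55
tool_pos: [0.5665, -0.008, 0.2249]
tool_rot: [3.142, 0.0, -0.205]
contact_force: [-0.2, -0.4, -3.4]
opening: 0.0236
time: 65.18
tool_pos: [0.567, -0.0081, 0.1861]
tool_rot: [3.142, -0.001, -0.206]
contact_force: [-0.9, 0.2, -4.6]
opening: 0.0236
(array([-0.7, -0.2,  2.5]), 0.002)
[(0.94, [182.8, 317.3])] [ 60.50721954 316.41025493] [180.80043624 316.17299685]
```

```bash
python3 -m inch '[[[0,0,2,0],[0,0,0,0],[0,0,0,0],[0,0,0,0],[0,0,0,0],[0,0,0,0],[0,0,0,0],[0,0,0,0],[0,0,0,0],[0,0,0,0]]]'
python3 -m inch '[[[0,0,0,0],[0,0,0,0],[0,0,0,0],[0,0,0,0],[0,0,0,0],[0,0,0,0],[0,0,0,0],[0,0,0,0],[0,0,0,0],[0,0,0,0]]]'
python3 -m inch '[[[0,0,0,0],[0,0,-20,0],[14,0,-17,0],[0,0,0,-0.1],[0,0,0,-0.17],[0,0,0,-0.18],[0,0,0,-0.18],[0,0,0,-0.18],[0,0,0,-0.18],[0,0,0,-0.18]]]'
python3 -m inch '[[[0,0,0,-0.18],[0,0,0,-0.14],[0,0,0,-0.08],[0,0,15,0],[0,0,17,0],[0,0,5,0],[0,0,0,0],[0,0,0,0],[0,0,0,0]]]'
python3 -m inch '[[[0,0,0,0],[0,0,0,0],[0,0,0,0],[0,0,0,0],[0,0,0,0],[0,0,0,0],[0,0,0,0],[0,0,0,0],[0,0,0,0],[0,0,0,0]]]'
python3 -m inch '[[[0,0,0,0],[0,0,0,0],[0,0,0,0],[0,0,0,0],[0,0,0,0],[0,0,0,0],[0,0,0,0],[0,0,0,0],[0,0,0,0],[0,0,0,0]]]'
```

```text
time: 66.53
tool_pos: [0.5667, -0.0081, 0.1837]
tool_rot: [3.141, -0.0, -0.206]
contact_force: [0.2, -0.0, -2.5]
opening: 0.0234
time: 67.78
tool_pos: [0.5667, -0.0081, 0.1837]
tool_rot: [3.142, -0.0, -0.206]
contact_force: [-0.3, 0.6, -3.6]
opening: 0.0234
time: 69.03
tool_pos: [0.5804, -0.0109, 0.2207]
tool_rot: [-3.142, 0.0, 0.97]
contact_force: [-0.1, 0.2, -3.1]
opening: 0.0236
time: 70.15
tool_pos: [0.5807, -0.011, 0.1843]
tool_rot: [3.14, 0.0, 1.364]
contact_force: [-0.3, 0.2, -3.2]
opening: 0.0238
time: 71.4
tool_pos: [0.5804, -0.0109, 0.1837]
tool_rot: [3.142, 0.0, 1.364]
contact_force: [-0.1, -0.2, -3.5]
opening: 0.0236
time: 72.65
tool_pos: [0.5804, -0.0109, 0.1837]
tool_rot: [3.142, 0.0, 1.364]
contact_force: [0.5, 1.2, -3.2]
opening: 0.0239
```

```bash
python3 -m inch '[[[0,0,-20,0],[0,-4,-17,0],[0,0,0,-0.1],[0,0,0,-0.17],[0,0,0,-0.18],[0,0,0,-0.18],[0,0,0,-0.18],[0,0,0,-0.18],[0,0,0,-0.18],[0,0,0,-0.18]]]'
python3 -m inch '[[[0,0,0,-0.14],[0,0,0,-0.08],[0,0,15,0],[0,0,17,0],[0,0,5,0],[0,0,0,0],[0,0,0,0],[0,0,0,0]]]'
python3 -m inch '[[[0,0,0,0],[0,0,0,0],[0,0,0,0],[0,0,0,0],[0,0,0,0],[0,0,0,0],[0,0,0,0],[0,0,0,0],[0,0,0,0],[0,0,0,0]]]'
python3 -m inch '[[[0,0,0,0],[0,0,0,0],[0,0,0,0],[0,0,0,0],[0,0,0,0],[0,0,0,0],[0,0,0,0],[0,0,0,0],[0,0,0,0],[0,0,0,0]]]'
python3 -m inch '[[[0,0,-30,0],[0,0,-35,0],[0,0,-8,0],[20,15,0,0],[35,26,0,0],[42,31,0,0],[42,31,0,0],[40,29,0,0],[25,18,0,0],[7,5,0,0]]]'
python3 -m inch '[[[0,0,0,0.1],[0,0,0,0.18],[0,0,0,0.18],[0,0,0,0.18],[0,0,0,0.18],[0,0,0,0.18],[0,0,0,0.18],[0,0,0,0.15],[0,0,0,0.09],[0,0,0,0]]]'
python3 - <<'E'
from h import *
print(goal(.402,.185,.0686,1.515))
E
```

```text
time: 73.9
tool_pos: [0.5763, -0.01, 0.2212]
tool_rot: [3.142, 0.0, 2.72]
contact_force: [-0.4, -0.6, -2.8]
opening: 0.024
time: 74.9
tool_pos: [0.5768, -0.0101, 0.1843]
tool_rot: [-3.142, 0.001, 2.934]
contact_force: [-0.2, -0.8, -2.8]
opening: 0.0237
time: 76.15
tool_pos: [0.5765, -0.0101, 0.1837]
tool_rot: [-3.142, 0.0, 2.934]
contact_force: [0.6, 0.8, -3.4]
opening: 0.0239
time: 77.4
tool_pos: [0.5765, -0.0101, 0.1837]
tool_rot: [-3.142, 0.0, 2.934]
contact_force: [0.1, 0.1, -3.9]
opening: 0.0238
time: 78.65
tool_pos: [0.4004, 0.186, 0.2559]
tool_rot: [-3.141, -0.001, 2.936]
contact_force: [0.7, -0.4, -4.3]
opening: 0.0238
time: 79.9
tool_pos: [0.4024, 0.1845, 0.2561]
tool_rot: [-3.141, 0.001, 1.514]
contact_force: [-0.1, -0.3, -3.8]
opening: 0.0238
(array([  0.6,  -0.3, 187.5]), -0.001)
```

```bash
python3 -m inch '[[[0,0,20,0],[0,0,40,0],[0,0,45,0],[0,0,40,0],[0,0,25,0],[0,0,10,0],[0,0,3,0],[0,0,0,0]]]'
python3 -m inch '[[[0,0,1.5,0],[0,0,1.5,0],[0,0,1,0],[0,0,0,0],[0,0,0,0]]]'
```

```text
time: 80.9
tool_pos: [0.4027, 0.1852, 0.0743]
tool_rot: [3.14, -0.0, 1.514]
contact_force: [-0.4, 0.2, -3.8]
opening: 0.024
time: 81.53
tool_pos: [0.402, 0.1851, 0.0697]
tool_rot: [-3.142, 0.0, 1.514]
contact_force: [0.4, 0.2, -3.4]
opening: 0.0239
```

```bash
python3 -m inch '[[[0,0,1,0],[0,0,0,0],[0,0,0,0]]]'
python3 -m inch '[[[0,0,0,0],[0,0,0,0],[0,0,0,0],[0,0,0,0],[0,0,0,0],[0,0,0,0]]]' 0
python3 -m inch '[[[0,0,-15,0],[0,0,-40,0],[0,0,-50,0],[0,0,-50,0],[0,0,-30,0],[-20,17,0,0],[-40,34,0,0],[-45,39,0,0],[-45,39,0,0],[-35,30,0,0]]]' 0
python3 -m inch '[[[-11,10,0,0],[0,0,0,-0.13],[0,0,0,-0.18],[0,0,0,-0.18],[0,0,0,-0.18],[0,0,0,-0.18],[0,0,0,-0.18],[0,0,0,-0.18],[0,0,0,-0.15],[0,0,0,-0.08]]]' 1
python3 -m inch '[[[0,0,0,0],[0,0,0,0]]]'
python3 - <<'E'
from h import *
np.set_printoptions(precision=4,suppress=True)
c=cam('wrist');t=cam('top')
for l,z in(('switch_tip',.092),('switch_base',0)): print(l,[(d['conf'],d['at'],onz(c,d['at'],z)) for d in place_of('wrist',l)][:2])
b=t['img'][170:320,140:300]
cv2.imwrite('pics/w9.png',np.hstack([cv2.resize(c['img'][:360],(480,270)),cv2.resize(b,(288,270),interpolation=2)]))
E
```

```text
time: 81.9
tool_pos: [0.402, 0.1851, 0.0686]
tool_rot: [-3.141, 0.0, 1.514]
contact_force: [0.7, 0.3, -3.3]
opening: 0.0239
time: 82.65
tool_pos: [0.402, 0.1851, 0.0687]
tool_rot: [3.142, 0.0, 1.514]
contact_force: [-0.2, 1.7, -0.5]
opening: 0.0457
time: 83.9
tool_pos: [0.5513, -0.0108, 0.2534]
tool_rot: [-3.142, 0.0, 1.513]
contact_force: [-0.7, 0.3, 0.6]
opening: 0.0458
time: 85.15
tool_pos: [0.559, -0.0192, 0.2538]
tool_rot: [3.141, -0.001, 2.958]
contact_force: [-0.4, -0.5, 0.3]
opening: 0.0005
time: 85.4
tool_pos: [0.5593, -0.0197, 0.2537]
tool_rot: [3.142, -0.0, 2.953]
contact_force: [-0.3, -0.6, -0.5]
opening: 0.0003
switch_tip [(0.92, [144.4, 318.0], array([ 0.501 , -0.0048]))]
switch_base [(0.74, [110.8, 312.4], array([ 0.4695, -0.0041])), (0.29, [187.1, 582.5], array([0.6089, 0.2866]))]
```

View pics/w9.png

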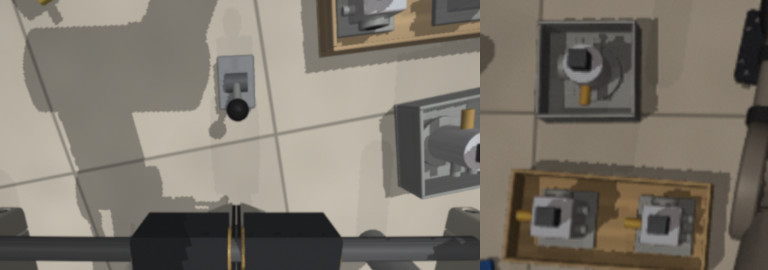

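```bash
python3 -m inch '[[[0,3,30,0],[0,0,45,0],[0,0,45,0],[0,0,32,0],[0,0,15,0],[0,0,3,0],[0,0,0,0]]]'
python3 -m inch '[[[10,0,0,0],[10,0,0,0],[10,0,0,0],[8,0,0,0],[8,0,0,0],[8,0,0,0],[10,0,0,0],[10,0,0,0]]]'
python3 -m inch '[[[8,0,0,0],[8,0,0,0],[8,0,0,0],[4,0,0,0],[0,0,0,0]]]'
python3 - <<'E'
from h import *
np.set_printoptions(precision=4,suppress=True)
c=cam('wrist');cv2.imwrite('pics/w10.png',c['img'][:300])
print([(d['conf'],d['at'],onz(c,d['at'],.092)) for d in place_of('wrist','switch_tip')][:2])
E
```

```text
time: 86.48
tool_pos: [0.5609, -0.0174, 0.0847]
tool_rot: [-3.142, 0.002, 2.954]
contact_force: [-0.9, -0.6, 0.1]
opening: 0.0004
time: 87.48
tool_pos: [0.4866, -0.0033, 0.0836]
tool_rot: [-3.141, -0.0, 2.954]
contact_force: [1.7, -0.5, 1.5]
opening: 0.0007
time: 88.1
tool_pos: [0.4596, 0.0019, 0.0837]
tool_rot: [-3.142, -0.0, 2.954]
contact_force: [-0.2, 0.8, -0.0]
opening: -0.0
[(0.67, [248.6, 302.8], array([0.4353, 0.0021]))]
```

View pics/w10.png

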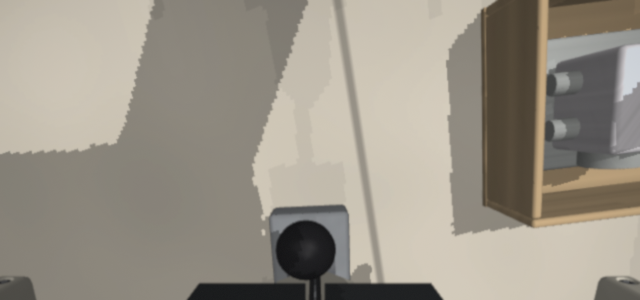

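```bash
python3 -m inch '[[[3,0,0,0],[2,0,0,0],[0,0,0,0]]]'
python3 -m inch '[[[2,0,0,0],[0,0,0,0]]]'
python3 -m inch '[[[2,0,0,0],[0,0,0,0]]]'
```

```text
time: 88.58
tool_pos: [0.4555, 0.0026, 0.0838]
tool_rot: [-3.142, 0.001, 2.954]
contact_force: [3.1, -0.6, -2.0]
opening: 0.0005
time: 88.82
tool_pos: [0.4552, 0.0026, 0.084]
tool_rot: [3.142, 0.005, 2.954]
contact_force: [8.9, -1.4, -6.4]
opening: -0.0
time: 89.08
tool_pos: [0.4551, 0.0026, 0.0844]
tool_rot: [3.141, 0.009, 2.954]
contact_force: [13.4, -3.0, -8.6]
opening: 0.0001
```

```bash
python3 -m inch '[[[-8,0,0,0],[-15,0,0,0],[-15,0,0,0],[0,0,-30,0],[0,0,-45,0],[0,0,-45,0],[0,0,-30,0],[0,0,0,0]]]'
python3 - <<'E'
from h import *
np.set_printoptions(precision=4,suppress=True)
c=cam('wrist');b=cam('side')
print([(d['conf'],d['at'],onz(c,d['at'],.092)) for d in place_of('wrist','switch_tip')][:2])
cv2.imwrite('pics/w11.png',np.hstack([cv2.resize(c['img'][:360],(400,225)),cv2.resize(b['img'][120:400,170:520],(400,320))[:225]]) if 0 else cv2.resize(b['img'][120:400,150:520],None,fx=2.1,fy=2.1,interpolation=2))
E
```

```text
time: 90.08
tool_pos: [0.489, -0.0037, 0.2357]
tool_rot: [3.142, 0.003, 2.954]
contact_force: [0.6, 0.7, -0.4]
opening: 0.0005
[(0.94, [145.6, 309.4], array([0.43  , 0.0041])), (0.22, [220.8, 617.9], array([0.5419, 0.2564]))]
```

View pics/w11.png

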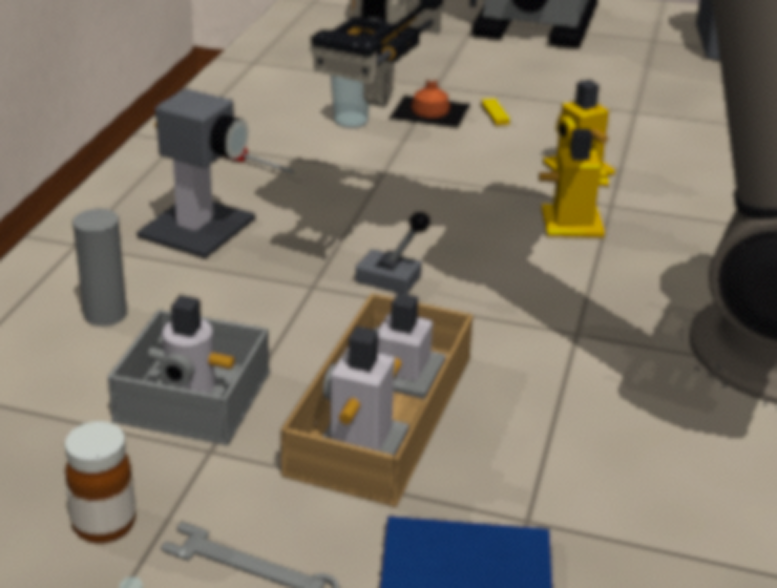

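```bash
python3 -c "
from cell import *
print(hand_in())"
```

```text
the job is handed in; nothing more can be done
None
```

The job is done and handed in at about 90 s of the 210 s allowed; `hand_in()` reports no verdict.

**Blocks:** I took the grey tall, round and short blocks in that order. Each showed spout, flange and studs to the lens, about 6 cm away and held still for over two seconds. The tall and short blocks now stand upright in the long tray and the round block in the square bin. The short block had shifted a few centimetres during the run, so I located it again before gripping it.

**Switch:** After the last side was shown, I pulled the lever back until it met its stop, at about 13 N, then backed the arm off.

**Last checks:**
- The final side view shows all three blocks upright in place, the lever leaning towards the robot, and the camera and bystanders in view where they were. The force reading was near zero.
- I checked spout centring in the wrist camera for each block, and one side view of the tall block's studs. The other sides I set from the measured lens position.
- **Lens distance:** the lens sits about 15 mm further forward than a centred foot plate would put it. I used the position where the top, side and wrist cameras agreed, about (0.672, -0.030), good to a few millimetres.
- **Lever travel:** the ball was measured as moving about 72 mm, against the nominal 76 mm. That is within measuring error, and the lever was against its stop.

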